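Hook the ledge bracket into the slotted uprights and lock it

ROBOT

A 6-joint arm with a two-finger parallel gripper is mounted at the origin on the work surface; the furniture and walls round the work are solid. World frame = base frame: x ahead of the robot, y to its left, z up, the work surface at z = 0. Lengths are in m, angles in rad, forces in N, time in s.
With the tool pointing down it reaches from about 0.25 to 0.775 m from the base axis. Payload 4 kg.
Tool frame: the origin (TCP) lies at the very end of the fingers, on their centre line; the grasp point (between the pads) lies 19 mm behind it; z points along the fingers, y is the line along which they close (so a half turn about z gives the same grasp; the last joint's range is limited). The gripper opens to 94 mm and grips with 3 to 60 N. Pads are 16 mm wide; open, the fingers measure 119 mm over their backs; the gripper's body (75 mm by 177 mm) begins 78 mm behind the grasp point.
Start: joints at [1.165, 0.087, 1.371, -0, 1.684, -0.103], TCP at [0.164, 0.525, 0.206] pointing down, gripper open.
Joint ranges: [-3.1, 3.1], [-0.76, 2.03], [0.27, 2.55], [-1.08, 4.22], [0.17, 2.65], [-2.57, 2.57]. Speed limits (rad/s): [2.79, 2.79, 3.14, 3.14, 3.14, 3.14].

INTERFACE

Orientations are given as [roll, pitch, yaw] about the fixed x, y, z axes, in that order (R = Rz(yaw) Ry(pitch) Rx(roll)).
In Python, from bench import robot, vision gives the robot as it stands.
- The arm moves only by the shell command python3 -m crank 'ROWS'. ROWS is JSON, a list of rows, each a list of 3 entries, a list of its own where there are three numbers: the closure, from 0 (fully open) to 1 (shut), then the shift along the tool's x, y, z in m, then the turn, a rotation vector about the tool's x, y, z in degrees. A call has 1 to 8 rows; each row shifts and turns the commanded pose from where the row before left it, along the tool's axes as they then stand; what a row does not reach is not made up. A row lasts 1/10 s, in which the tool goes at most 50 mm and 8.59 degrees, less where a joint would pass 70% of its speed; a pose out of reach is approached as far as the arm can. A call with a gripper value outside its range is refused whole. The fingers move at their own pace and stop on an object; the grip force is fixed at half the most. Time passes only in rows, so rows that do not move let the fingers close. It gives the time, the measured TCP pose, the force, the opening and the grip force at its end, in the units of the state.
- robot.get_obs(): the state, without advancing time (a new reading comes with each control period).
- vision.snapshot(name): name is "scene" or "top"; returns a dict with "color" (420x560x3 uint8, red, green, blue), "z_map" (420x560 float32, m along the optical axis (not along the pixel's ray), 0 where there is no reading), "fx", "fy", "cx", "cy" (pixels), "R" (3x3) and "t" (3): a world point X has camera coordinates R X + t. Camera axes: x right, y down, z forward; pixel columns grow to the right and rows downward; lengths in m; the calibration is good to about 2 mm. A picture is of the moment at which its call begins.
- robot.close_job(): hands the job in; it is judged then, once.
The state is a dict: "time": time; "joint_positions": joint angles; "qvel": joint speeds; "joint_torque": joint torques, N m; "tool_pos": TCP position; "ee_rot": TCP orientation; "wrist_force": force on the tool from outside, world axes, zero at the start; "wrist_torque": the same for the moment, N m; "width": finger opening in m; "finger_force": force on a finger pad.
Only numpy, scipy, OpenCV 4.12 (cv2) and the standard library are available. Lean on these libraries where they do the work, as an engineer would, in place of code of your own. Each camera call takes 0.05 s, during which the arm holds its last target. There are 200 camera calls.

TASK

Pick up the small ledge bracket, hook its two claws into the slots of the slotted uprights on the bench stand, and press it down until the stand's spring bolt snaps out over it and locks it; then let go. Work by feel and do not force it (a press of 15 to 20 N is plenty), and leave the other things on the bench where they are.

Things in the scene. Friction and masses are not known exactly. Their poses are not given: they have to be found in the camera images.
- bracket: Loose grey metal ledge bracket, about 0.18 kg, standing on its flat underside. Origin: back face, middle of its lower edge; +x points out of the back (as the claws do), z up. Back plate 110 wide (y -55 to 55), 6 thick (x -6 to 0), 50 high. Ledge at its foot, 6 thick, reaching forward to x = -81, with a 14 high lip at the front edge.
- rib_grip (a point): Place to pinch the bracket, across y from above: on its upright grip rib, 12 under the rib's top. At (-34, 0, 58) in the bracket's frame. The rib stands on the ledge: 10 thick (y -5 to 5), from x = -62 to the back plate, top at z = 70.
- claws (a point): Middle between the two steel claws on the bracket's back, at (0, 0, 44) in the bracket's frame. The claws are at y = -40 and +40, each 6 wide in y: a neck at z 40 to 48 runs from the back plate to x = 12.5 and ends in a tongue (x 7.5 to 12.5) that hangs down to z = 28. 7.5 mm is left between back plate and tongue.
- rack: Fixed bench stand: dark foot 120 x 124 x 10, column, and on it two slotted uprights joined by cross bars. Origin: on the bench under the middle of the uprights' front face (plane x = 0); +x points through it, away from the working side, z up. The uprights were clamped by hand from 10 mm below to 10 mm above middle height: this shift is NOT in any listed pose and must be felt or seen.
- top_edge (a point): Middle of the uprights' top edge at middle height (148 over the bench); the real one is up to 10 mm higher or lower. It is a straight level bar, 5 thick (x 0 to 5 in the stand's frame) and 110 long (y -55 to 55). The uprights' plate is 5 thick and reaches from z = 40 to this edge.
- slots (a point): Middle between the two slots at middle height; the real ones shift with the top edge (25 above this point). Slots at y = -40 and +40 in the stand's frame, each 12 wide, from 13 below to 13 above this point, free behind. Claws go in along +x with the bracket's underside 35 to 41 below this point, until the back plate meets the uprights, pushing in the bolt (3 to 5 N); then down.
- home (a point): Where the bracket's origin is when fully home, at middle height (78 below the top edge, shifts with it): claw necks rest on the slots' lower edges. The underside meets the plunger 6 higher; from there it takes 7 to 14 N beyond its weight. At home the bolt snaps out and holds it (it may rise 1.5 mm); let go earlier, it is lifted again. The stand bears 35 N.
- plunger (a joint): Steel spring plunger, 14 across, in a housing in front of the uprights (x = -13, y = 0 in the stand's frame), under the bracket's place. Value: how far it is pressed down (m): 0 free, 0.006 with the bracket fully home, about 0.0045 when locked and let go. Spring 7 N at 0, plus 500 N/m.
- bolt (a joint): Square steel spring bolt, 18 wide, 9 high, midway between the uprights, its lower edge 26.5 below their top edge. Value: how far it is pushed back (m): 0 sprung out, 5 mm proud of the uprights' front; 0.005 pushed flush by the bracket's back plate. It snaps out over the back plate's upper edge when the bracket is home.
- tape_1: Bystander: roll of brown tape, 94 x 92 x 48, lying flat; leave it alone.
- vial_5: Bystander: small specimen vial with a white cap, 22 across, 55 high; leave it alone.
- tally_counter: Bystander: tally counter, 44 x 52 x 32; leave it alone.
- loupe: Bystander: folding pocket loupe, 40 x 22 x 15; leave it alone.
- eraser: Bystander: eraser, 23 x 52 x 12; leave it alone.
- pin_tin: Bystander: round tin, 62 across, 22 high; leave it alone.

How it is judged:
On the way, in this order (a step that is already met when the one before it is completed fails the run):
1. the bracket's claws are through the slots, its back against the uprights, not yet pressed down (x of bracket in the frame of rack between -0.005 and 0.003 m and y of bracket in the frame of rack between -0.006 and 0.006 m and z of bracket in the frame of rack between 0.056 and 0.102 m and value of joint bolt above 0.002 m), for 0.05 s.
2. the bracket is pressed down and the bolt has snapped out over it (value of joint plunger above 0.003 m and value of joint bolt below 0.0015 m), for 0.1 s.
At the end, for the whole second after the job is handed in: The bracket hangs level (within 0.08 rad) and at rest in both slots, its back within 5 mm of the uprights and within 6 mm of their middle, its underside 56 to 86 mm above the bench; it holds the plunger more than 3 mm down and the bolt is out over it (less than 1.5 mm pushed back) (all of step 2 and x of bracket in the frame of rack between -0.005 and 0.003 m and y of bracket in the frame of rack between -0.006 and 0.006 m and z of bracket in the frame of rack between 0.056 and 0.086 m and angle between bracket's own z axis and vertical below 0.08 rad and linear speed of bracket below 0.02 m/s); the robot touches nothing.
It fails at once if the stand or its uprights are loaded with more than 35 N (contact force between rack and anything else above 35 N).
It fails at once if a bystander is moved by more than 3 cm (distance of any of tape_1, vial_5, tally_counter, loupe, eraser, pin_tin from where it was at the start of the episode above 0.03 m).
It also fails if it takes over 53 s, if anything falls off the work surface, if the arm or the gripper's body presses on something with over 40 N, if the wrist force passes 120 N, or if a joint passes its speed limit or range.

## Working session

There is one attempt and no reset: what is moved stays moved. The work goes in short steps, Python scripts to look and compute and a shell command to move; the robot and the scene stay as the last step left them, time stands still between calls to the robot, and variables do not carry over. Pictures are saved under pics/ and viewed, at most 10 in all, crops included, and the job is handed in when it is done.

```bash
mkdir -p pics; ls; python3 - <<'E'
from bench import robot, vision
import cv2,numpy as np
print(robot.get_obs())
for n in("scene","top"):
    s=vision.snapshot(n); np.savez(f"{n}.npz",**s); cv2.imwrite(f"pics/{n}0.png",s["color"][:,:,::-1])
    print(n,s["fx"],s["cx"],s["cy"],s["R"],s["t"],(s["z_map"]>0).mean())
E
```

```text
pics
{'time': 0.0, 'joint_positions': array([ 1.16491116e+00,  8.79497735e-02,  1.37223568e+00, -2.89479581e-05,
        1.68356241e+00, -1.03098082e-01]), 'qvel': array([ 2.63292678e-05,  9.08817612e-04,  3.70769258e-04, -2.22454275e-04,
       -1.12802496e-04,  7.98649492e-04]), 'joint_torque': array([ 2.51334095e-04, -3.40185463e+01, -3.02426755e+01,  7.17392773e-02,
        3.30400304e-02, -1.64226954e-04]), 'tool_pos': array([0.16380111, 0.5244829 , 0.20431643]), 'ee_rot': array([-3.13944592e+00, -1.93186716e-04,  2.83880213e+00]), 'wrist_force': array([ 0.40992136, -0.00776153, -0.35846032]), 'wrist_torque': array([ 0.03001765, -0.00043379, -0.00482296]), 'finger_force': 0.0, 'width': 0.09399019723874213}
scene 394.27855845415337 275.5582897362712 205.99499293668345 [[ 0.54265373 -0.83964685 -0.02280572]
 [-0.49124781 -0.29523017 -0.81946003]
 [ 0.68132409  0.4558863  -0.57268243]] [-0.15513984  0.39011973  0.67155933] 0.9960374149659864
top 401.581088117418 283.7459495935486 213.99439933332874 [[ 0.02857006 -0.9995739  -0.00598008]
 [-0.99260824 -0.02766402 -0.11816765]
 [ 0.11795187  0.00931193 -0.99297565]] [0.12827319 0.53858675 1.25356846] 0.995812074829932
```

View pics/scene0.png

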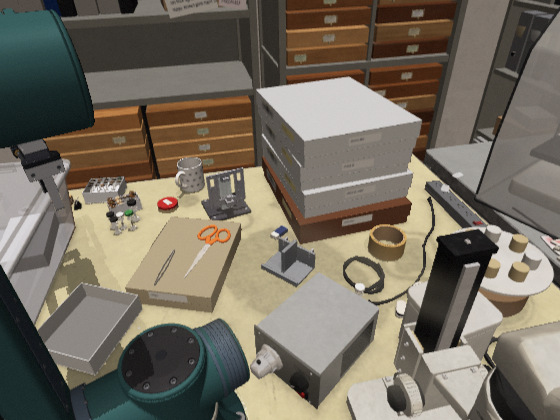

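View pics/top0.png

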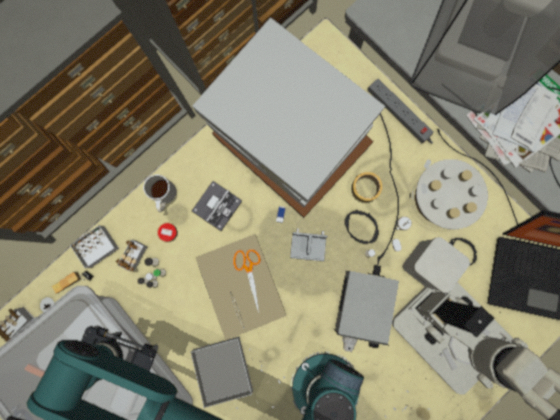

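The scene picture shows the bracket at about (290,258) and the stand at about (228,190). The top picture shows them at (308,245) and (217,205). I'll zoom in with the depth data.

```bash
cat > h.py <<'E'
import numpy as np,cv2
def cloud(s):
    z=s["z_map"]; v,u=np.mgrid[:z.shape[0],:z.shape[1]]
    c=np.stack([(u-s["cx"])/s["fx"]*z,(v-s["cy"])/s["fy"]*z,z],-1)
    return (c-s["t"])@s["R"]
E
python3 - <<'E'
import numpy as np,cv2
from h import *
crops=[]
for n,bs in(("top",[(270,215,80,60),(175,165,80,60)]),("scene",[(240,215,88,66),(190,155,80,60)])):
    s=np.load(n+".npz"); P=cloud(s)
    for (x,y,w,h) in bs: crops.append(cv2.resize(s["color"][y:y+h,x:x+w,::-1],(400,300),interpolation=cv2.INTER_CUBIC))
    print(n)
    x,y,w,h=bs[0]; Q=P[y:y+h,x:x+w].reshape(-1,3); print("br z>.01",Q[Q[:,2]>.008].min(0),Q[Q[:,2]>.008].max(0))
    for lo,hi in((.0,.004),(.004,.012),(.012,.03),(.03,.055),(.062,.08)):
        q=Q[(Q[:,2]>lo)&(Q[:,2]<hi)]
        if len(q): 
            r=cv2.minAreaRect((q[:,:2]*1000).astype(np.float32)); print(lo,hi,len(q),r,q.mean(0))
    x,y,w,h=bs[1]; Q=P[y:y+h,x:x+w].reshape(-1,3)
    for lo,hi in((.005,.02),(.05,.08),(.08,.12),(.12,.135),(.135,.145),(.145,.16),(.16,.3)):
        q=Q[(Q[:,2]>lo)&(Q[:,2]<hi)]
        if len(q): 
            r=cv2.minAreaRect((q[:,:2]*1000).astype(np.float32)); print("rk",lo,hi,len(q),r,q.mean(0),q[:,2].max())
cv2.imwrite("pics/crops.png",np.vstack([np.hstack(crops[:2]),np.hstack(crops[2:])]))
E
```

```text
top
br z>.01 [ 0.34422597 -0.06893342  0.00801019] [0.53998503 0.18066167 1.30917357]
0.0 0.004 1213 ((441.89971923828125, 56.84712219238281), (191.51953125, 258.22869873046875), 1.6588356494903564) [0.44038704 0.05984772 0.00164476]
0.004 0.012 546 ((441.68878173828125, 57.265533447265625), (190.7506561279297, 257.1296081542969), 1.560247540473938) [0.44548777 0.06288912 0.0066692 ]
0.012 0.03 96 ((441.79498291015625, 49.08270263671875), (186.04737854003906, 236.5629425048828), 0.7406949400901794) [0.46379575 0.01820389 0.01579262]
0.03 0.055 109 ((440.2591552734375, 62.86161804199219), (182.71932983398438, 238.4492950439453), 0.8845503926277161) [0.46715817 0.05858207 0.04655038]
0.062 0.08 69 ((424.43914794921875, 34.60796356201172), (227.2754669189453, 64.08672332763672), 39.78659439086914) [0.44019847 0.05558798 0.06833548]
rk 0.005 0.02 811 ((600.0444946289062, 369.6174011230469), (205.09951782226562, 240.15760803222656), 33.31618881225586) [0.56815554 0.37228441 0.00887951] 0.017431783186170363
rk 0.05 0.08 187 ((590.5791625976562, 304.169921875), (50.70066833496094, 222.83876
[... 1943 characters left out ...]
3497662933
rk 0.08 0.12 464 ((621.0394287109375, 392.6656494140625), (233.53363037109375, 263.569091796875), 35.01750564575195) [0.57061817 0.37672756 0.09586719] 0.11971101950499391
rk 0.12 0.135 118 ((549.8922119140625, 340.9056091308594), (28.958642959594727, 109.41133117675781), 51.67812728881836) [0.54644657 0.33758953 0.12719205] 0.1347626984210235
rk 0.135 0.145 114 ((545.5174560546875, 336.701171875), (10.104073524475098, 107.84044647216797), 57.99934387207031) [0.54513418 0.33712339 0.1401744 ] 0.14489423889977476
rk 0.145 0.16 45 ((546.257080078125, 336.5083312988281), (8.878602981567383, 107.29264068603516), 57.82435607910156) [0.54676094 0.33700754 0.14624924] 0.14806041634769393
```

View pics/crops.png

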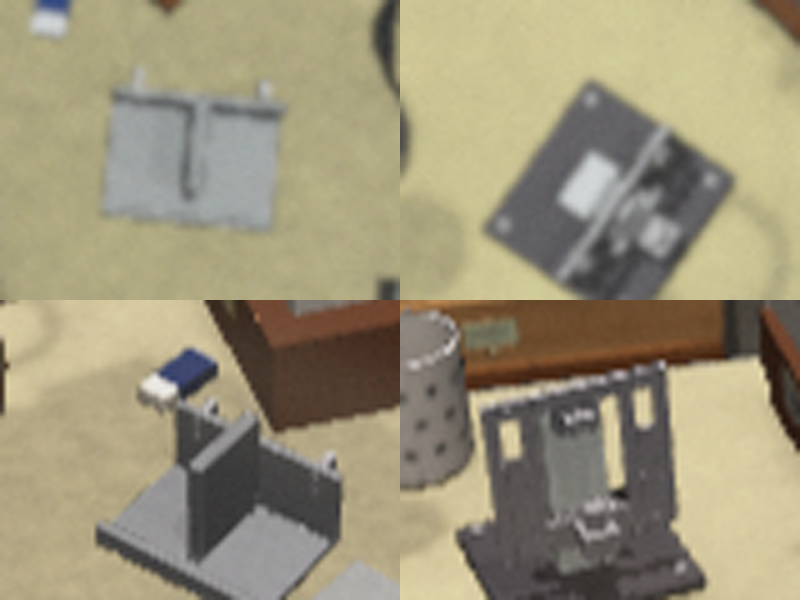

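Both crops agree. In the top view the bracket's claws point up (+x), with the plate from (115,95) to (285,107) in its crop. The stand's plunger side faces −x/−y, and the scene view shows the stand's front face. Next I'll fit both inside tight world boxes.

```bash
python3 - <<'E'
import numpy as np,cv2
from h import *
def rect(q): return cv2.minAreaRect((q[:,:2]*1000).astype(np.float32))
T=np.load("top.npz");S=np.load("scene.npz");PT=cloud(T).reshape(-1,3);PS=cloud(S).reshape(-1,3)
for n,P in(("top",PT),("scene",PS)):
    B=P[(abs(P[:,0]-.435)<.085)&(abs(P[:,1]-.03)<.075)]
    fl=P[(abs(P[:,0]-.36)<.03)&(abs(P[:,1]-.03)<.06)]; print(n,"bench z",np.median(fl[:,2]))
    for lo,hi in((.004,.08),(.044,.056),(.06,.08)):
        q=B[(B[:,2]>lo)&(B[:,2]<hi)]; print("br",lo,len(q),rect(q) if len(q)>3 else 0,q.mean(0),np.percentile(q[:,2],95))
    R=P[(abs(P[:,0]-.55)<.1)&(abs(P[:,1]-.335)<.1)]
    a=np.radians(57.8); c=np.array([.5465,.3365]); ux=np.array([np.cos(a),np.sin(a)]); uy=np.array([-ux[1],ux[0]])
    l=np.c_[(R[:,:2]-c)@ux,(R[:,:2]-c)@uy,R[:,2]]
    q=l[(abs(l[:,0])<.012)&(l[:,2]>.08)&(abs(abs(l[:,1])-.04)<.015)]  # uprights plate
    if n=="scene":
        A=np.c_[q[:,1],q[:,2]-.12,np.ones(len(q))]; w=np.ones(len(q),bool)
        for _ in range(5):
            k=np.linalg.lstsq(A[w],q[w,0],rcond=None)[0]; r=q[:,0]-A@k; w=abs(r)<.003
        print("plate fit",k,w.sum(),len(q), "y range",np.percentile(q[:,1],[0,100]))
    t=l[(l[:,2]>.135)&(abs(l[:,0])<.03)]; print("top edge y",t[:,1].min(),t[:,1].max(),"x",np.percentile(t[:,0],[5,50,95]),"z",np.percentile(t[:,2],[50,90,95,100]))
    for yy in np.arange(-.05,.051,.02):
        m=t[abs(t[:,1]-yy)<.01]; print(round(yy,3),m[:,2].max() if len(m) else 0,end="; ")
    print()
    f=R[(R[:,2]>.006)&(R[:,2]<.016)]; print("foot",rect(f))
E
```

```text
top bench z -0.0014492714288202085
br 0.004 576 ((433.9595947265625, 38.091583251953125), (160.59976196289062, 132.88185119628906), 0.8462489247322083) [0.4385785  0.05701172 0.02011104] 0.06829460473656751
br 0.044 76 ((462.3904113769531, 56.90996551513672), (95.24861145019531, 46.64114761352539), 85.03536987304688) [0.47280679 0.05552869 0.04894402] 0.05338883560734724
br 0.06 60 ((441.1070251464844, 62.98949432373047), (9.879533767700195, 53.24272155761719), 86.37606811523438) [0.44122088 0.06307941 0.06828643] 0.07225932033542615
top edge y -0.050938553675202246 0.05695955866132014 x [-0.00216404  0.00018301  0.00635642] z [0.14186477 0.14502904 0.14619736 0.14881361]
-0.05 0.14388965496656095; -0.03 0.1464741372692151; -0.01 0.14508511103355592; 0.01 0.14502903708678985; 0.03 0.14647235637748532; 0.05 0.14881361355023845; 
foot ((562.86669921875, 342.4808349609375), (160.45204162597656, 160.36952209472656), 51.936798095703125)
scene bench z 0.0015666591543591602
br 0.004 1427 ((435.3797912597656, 30.139537811279297), (165.80331420898438, 150.0193634033203), 0.7924602031707764) [
[... 198 characters left out ...]
12] 0.05423279046336068
br 0.06 111 ((442.5323181152344, 61.231727600097656), (11.424084663391113, 55.583457946777344), 85.10018157958984) [0.44120569 0.06008009 0.06878276] 0.07289710048377326
plate fit [-0.00236774  0.00449965 -0.00012741] 316 370 y range [-0.05474047  0.05485793]
top edge y -0.053435870667954424 0.054857928604758695 x [-3.39141109e-03 -7.00560479e-05  3.83391925e-03] z [0.14242994 0.14645132 0.14704968 0.14806042]
-0.05 0.1465069836771264; -0.03 0.14784902107357106; -0.01 0.14755833388582654; 0.01 0.14806041634769393; 0.03 0.14753408701370316; 0.05 0.1472986309119342; 
foot ((567.46142578125, 360.2086486816406), (121.07902526855469, 134.37454223632812), 56.45388412475586)
```

The measurements match the given sizes:

| Item | Position | Yaw | Check |
|---|---|---|---|
| rib_grip | about (0.441, 0.060) | about −4.5° | rib top z 0.069, rib length 54 mm |
| rack front | about (0.5465, 0.3365) | about 58° | top edge z 0.147, so shift about 0 |

Now I'll work out the move to above the rib.

```bash
cat >> h.py <<'E'
from scipy.spatial.transform import Rotation as Ro
def togo(target,yaw_deg,show=True):
    "shift in the tool axes as they will be AFTER turning to yaw_deg (tool down); and turn, deg"
    from bench import robot
    o=robot.get_obs(); R0=Ro.from_euler("xyz",o["ee_rot"]); R1=Ro.from_euler("xyz",[np.pi,0,np.radians(yaw_deg)])
    print("t",round(float(o["time"]),2),"pos",o["tool_pos"].round(4),"rpy",np.degrees(o["ee_rot"]).round(2),"F",o["wrist_force"].round(2),"M",o["wrist_torque"].round(2),"w",round(float(o["width"]),4))
    print("turn",(R0.inv()*R1).as_rotvec(degrees=True).round(2),"shift mm",(R1.inv().apply(np.array(target)-o["tool_pos"])*1000).round(1))
E
python3 -c "
from h import *
togo([.4413,.0603,.11],175.5)"
```

```text
t 0.1 pos [0.1638 0.5245 0.2044] rpy [-1.7989e+02 -1.0000e-02  1.6265e+02] F [ 0.54 -0.45 -0.3 ] M [0.07 0.   0.01] w 0.0947
turn [ -0.11  -0.02 -12.85] shift mm [-313.  -441.    94.4]
```

```bash
python3 -m crank '[[0,[0,0,0],[0,0,-6.4]],[0,[0,0,0],[0,0,-6.4]],[0,[-0.028,-0.04,0],[0,0,0]],[0,[-0.028,-0.04,0],[0,0,0]],[0,[-0.028,-0.04,0],[0,0,0]],[0,[-0.028,-0.04,0],[0,0,0]],[0,[-0.028,-0.04,0],[0,0,0]],[0,[-0.028,-0.04,0],[0,0,0]]]'
python3 -m crank '[[0,[-0.028,-0.04,0],[0,0,0]],[0,[-0.028,-0.04,0],[0,0,0]],[0,[-0.028,-0.04,0],[0,0,0]],[0,[-0.028,-0.04,0],[0,0,0]],[0,[-0.028,-0.04,0.01],[0,0,0]],[0,[0,0,0.04],[0,0,0]],[0,[0,0,0.04],[0,0,0]],[0,[0,0,0],[0,0,0]]]'
python3 -c "
from h import *
togo([.4413,.0603,.039],175.5)"
```

```text
time: 0.9
tool_pos: [0.3127, 0.2706, 0.2051]
ee_rot: [-3.141, -0.0, 3.063]
wrist_force: [0.5, -0.2, -0.0]
width: 0.0938
finger_force: 0.0
time: 1.7
tool_pos: [0.431, 0.0613, 0.1087]
ee_rot: [-3.14, -0.015, 3.061]
wrist_force: [-0.4, 0.1, 0.3]
width: 0.094
finger_force: 0.0
t 1.7 pos [0.431  0.0613 0.1087] rpy [-179.93   -0.84  175.36] F [-0.35  0.08  0.34] M [ 0.05  0.   -0.04] w 0.094
turn [-0.07 -0.84 -0.14] shift mm [-10.4  -0.2  69.7]
```

```bash
python3 -m crank '[[0,[-0.005,0,0.02],[0,0,0]],[0,[0,0,0.02],[0,0,0]],[0,[0,0,0],[0,0,0]],[0,[0,0,0],[0,0,0]]]' >/dev/null
python3 -c "
from h import *
from bench import vision
togo([.4413,.0603,.039],175.5)
s=vision.snapshot('scene'); cv2.imwrite('pics/s1.png',cv2.resize(s['color'][170:320,200:400,::-1],(800,600),interpolation=cv2.INTER_CUBIC))"
```

```text
t 2.1 pos [0.4418 0.0619 0.0771] rpy [1.7999e+02 9.0000e-02 1.7550e+02] F [-0.41 -0.01  0.88] M [0.01 0.01 0.01] w 0.0939
turn [ 0.01  0.09 -0.  ] shift mm [ 0.4 -1.6 38.1]
```

View pics/s1.png

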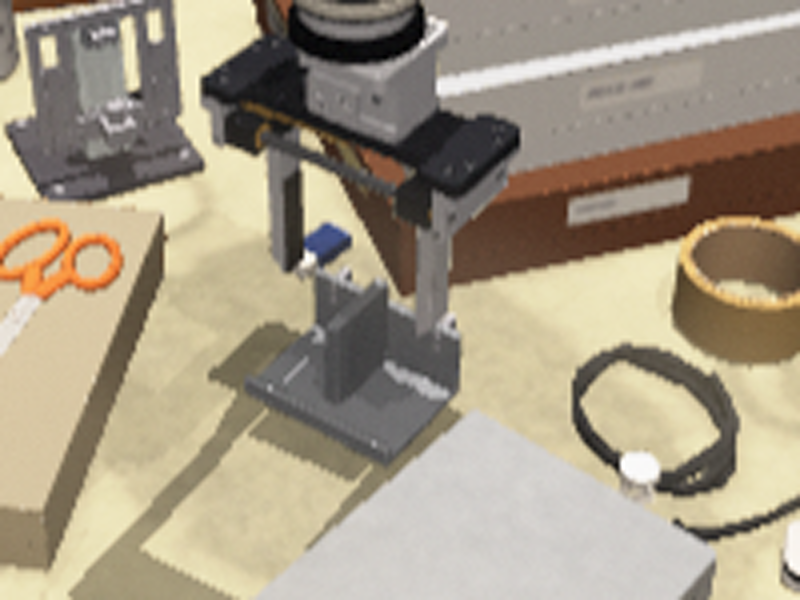

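The open fingers at (285,250) and (430,320) straddle the rib at (355,345), with nothing else nearby. I'll go down and pinch it.

```bash
python3 -m crank '[[0,[0,-0.001,0.02],[0,0,0]],[0,[0,0,0.018],[0,0,0]],[0,[0,0,0],[0,0,0]],[0,[0,0,0],[0,0,0]],[1,[0,0,0],[0,0,0]],[1,[0,0,0],[0,0,0]],[1,[0,0,0],[0,0,0]],[1,[0,0,0],[0,0,0]]]'
python3 -m crank '[[1,[0,0,0],[0,0,0]],[1,[0,0,0],[0,0,0]],[1,[0,0,0],[0,0,0]],[1,[0,0,0],[0,0,0]]]'
python3 -c "
from h import *
togo([.4413,.0603,.039],175.5)"
```

```text
time: 2.95
tool_pos: [0.4413, 0.0606, 0.0379]
ee_rot: [3.141, 0.001, 3.062]
wrist_force: [0.9, 0.2, 0.1]
width: 0.0654
finger_force: 0.0
time: 3.35
tool_pos: [0.441, 0.0606, 0.0374]
ee_rot: [3.142, -0.0, 3.062]
wrist_force: [1.0, 0.5, 0.1]
width: 0.0334
finger_force: 0.0
t 3.35 pos [0.441  0.0606 0.0374] rpy [ 1.8000e+02 -1.0000e-02  1.7545e+02] F [1.04 0.46 0.06] M [0.03 0.01 0.05] w 0.0334
turn [ 0.   -0.01 -0.05] shift mm [-0.3 -0.3 -1.6]
```

```bash
python3 -m crank '[[1,[0,0,0],[0,0,0]],[1,[0,0,0],[0,0,0]],[1,[0,0,0],[0,0,0]],[1,[0,0,0],[0,0,0]],[1,[0,0,0],[0,0,0]],[1,[0,0,0],[0,0,0]]]'
python3 -m crank '[[1,[0,0,-0.01],[0,0,0]],[1,[0,0,-0.03],[0,0,0]],[1,[0,0,-0.04],[0,0,0]],[1,[0,0,-0.04],[0,0,0]],[1,[0,0,-0.02],[0,0,0]],[1,[0,0,0],[0,0,0]],[1,[0,0,0],[0,0,0]]]'
python3 -c "
from h import *
# standoff: bracket origin 60 mm in front of rack; rib at -34 of that
a=np.radians(57.9);ux=np.array([np.cos(a),np.sin(a)]);c=np.array([.5465,.3365])
p=c-ux*.100; print(p)
togo([*p,.18],237.9)"
```

```text
time: 3.95
tool_pos: [0.4411, 0.0607, 0.0375]
ee_rot: [3.141, 0.0, 3.062]
wrist_force: [1.0, 2.3, 0.6]
width: 0.0097
finger_force: 30.0
time: 4.65
tool_pos: [0.4407, 0.0604, 0.177]
ee_rot: [-3.141, -0.001, 3.062]
wrist_force: [0.1, -0.1, -2.5]
width: 0.01
finger_force: 30.0
[0.49336014 0.25178781]
t 4.65 pos [0.4407 0.0604 0.177 ] rpy [-1.7999e+02 -3.0000e-02  1.7544e+02] F [ 0.13 -0.12 -2.45] M [ 0.05  0.03 -0.03] w 0.01
turn [ 1.000e-02 -4.000e-02 -6.246e+01] shift mm [-190.1   57.1   -3. ]
```

```bash
python3 - <<'E'
from h import *
P=np.vstack([cloud(np.load(n+".npz")).reshape(-1,3) for n in("top","scene")])
a=np.array([.441,.06]);b=np.array([.493,.252])
for lo,hi in((.08,.15),(.15,.22),(.22,.5)):
    q=P[(P[:,2]>lo)&(P[:,2]<hi)]; t=np.clip((q[:,:2]-a)@(b-a)/((b-a)@(b-a)),0,1)
    d=np.linalg.norm(q[:,:2]-a-t[:,None]*(b-a),axis=1); i=np.argsort(d)[:400:80]; print(lo,d[i].round(3),q[i].round(3).tolist())
E
```

```text
0.08 [0.092 0.1   0.102 0.104 0.105] [[0.537, 0.333, 0.128], [0.562, 0.325, 0.144], [0.527, 0.348, 0.138], [0.579, 0.31, 0.143], [0.582, 0.308, 0.142]]
0.15 [0.101 0.109 0.113 0.117 0.121] [[0.556, 0.1, 0.195], [0.567, 0.109, 0.216], [0.568, 0.094, 0.179], [0.571, 0.091, 0.207], [0.574, 0.087, 0.207]]
0.22 [0.093 0.099 0.102 0.104 0.106] [[0.544, 0.085, 0.291], [0.548, 0.08, 0.27], [0.557, 0.101, 0.222], [0.555, 0.086, 0.302], [0.56, 0.095, 0.303]]
```

The drawer stack is about 9 cm from the direct path. I'll back off to the left first, then turn.

```bash
python3 -m crank '[[1,[0.01,0.035,0],[0,0,0]],[1,[0.01,0.035,0],[0,0,0]],[1,[0.01,0.035,0],[0,0,0]],[1,[0,0,0],[0,0,-7.8]],[1,[0,0,0],[0,0,-7.8]],[1,[0,0,0],[0,0,-7.8]],[1,[0,0,0],[0,0,-7.8]],[1,[0,0,0],[0,0,-7.8]]]'
python3 -m crank '[[1,[0,0,0],[0,0,-7.8]],[1,[0,0,0],[0,0,-7.8]],[1,[0,0,0],[0,0,-7.8]],[1,[0,0,0],[0,0,0]],[1,[0,0,0],[0,0,0]]]'
python3 -c "
from h import *
togo([.4934,.2518,.122],237.9)"
```

```text
time: 5.45
tool_pos: [0.4178, 0.1672, 0.1744]
ee_rot: [3.14, -0.006, -2.535]
wrist_force: [0.1, -0.7, -1.8]
width: 0.0103
finger_force: 30.0
time: 5.95
tool_pos: [0.4185, 0.1673, 0.1756]
ee_rot: [3.139, -0.003, -2.135]
wrist_force: [-0.1, 0.2, -1.2]
width: 0.0099
finger_force: 30.0
t 5.95 pos [0.4185 0.1673 0.1756] rpy [ 1.7986e+02 -1.6000e-01 -1.2231e+02] F [-0.13  0.25 -1.19] M [ 0.04  0.06 -0.01] w 0.0099
turn [ 0.14 -0.16 -0.21] shift mm [-111.4  -18.6   53.6]
```

```bash
python3 -m crank '[[1,[-0.035,-0.006,0],[0,0,0]],[1,[-0.04,-0.006,0.01],[0,0,0]],[1,[-0.036,-0.007,0.02],[0,0,0]],[1,[0,0,0.024],[0,0,0]],[1,[0,0,0],[0,0,0]],[1,[0,0,0],[0,0,0]],[1,[0,0,0],[0,0,0]]]'
python3 - <<'E'
from h import *
from bench import vision
togo([.4934,.2518,.1215],237.9)
cr=[]
for n,(x,y) in(("scene",(180,140)),("top",(180,165))):
    s=vision.snapshot(n); np.savez(n+"1.npz",**s); cr.append(cv2.resize(s["color"][y:y+110,x:x+73,::-1],(400,600),interpolation=cv2.INTER_CUBIC))
cv2.imwrite("pics/c2.png",np.hstack(cr))
E
```

```text
time: 6.65
tool_pos: [0.4951, 0.2513, 0.125]
ee_rot: [-3.14, 0.002, -2.133]
wrist_force: [0.3, 0.3, -2.3]
width: 0.0098
finger_force: 30.0
t 6.65 pos [0.4951 0.2513 0.125 ] rpy [-1.7992e+02  1.1000e-01 -1.2221e+02] F [ 0.29  0.35 -2.25] M [ 0.03  0.09 -0.02] w 0.0098
turn [-0.08  0.11 -0.11] shift mm [0.5 1.7 3.5]
```

View pics/c2.png

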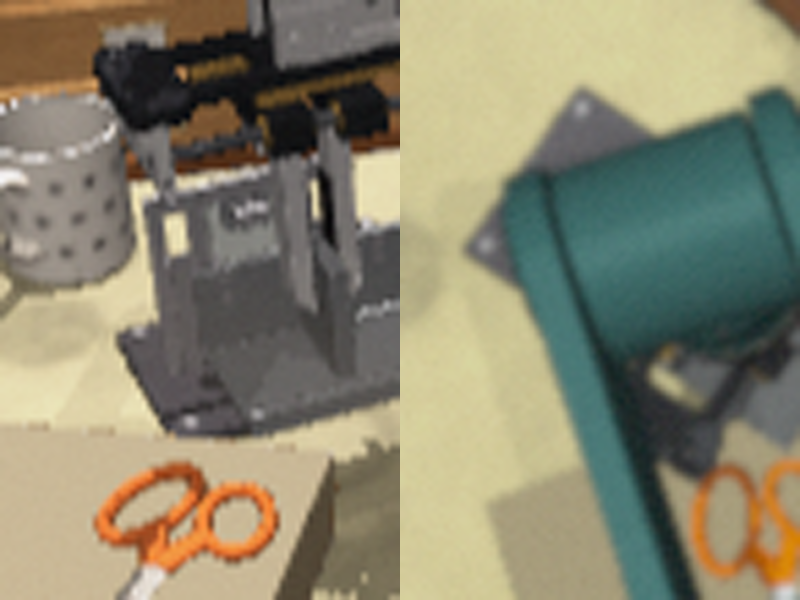

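The scene view (left half) shows the held bracket in front of the stand, with a slot at (177,230). In the top view the arm hides it. I'll measure the bracket in the stand's frame from the scene depth.

```bash
python3 - <<'E'
from h import *
s=np.load("scene1.npz"); P=cloud(s).reshape(-1,3); C=s["color"].reshape(-1,3)
a=np.radians(57.9);ux=np.array([np.cos(a),np.sin(a)]);uy=np.array([-ux[1],ux[0]]);c=np.array([.5465,.3365])
l=np.c_[(P[:,:2]-c)@ux,(P[:,:2]-c)@uy,P[:,2]]*1000
m=(l[:,0]>-155)&(l[:,0]<-55)&(abs(l[:,1])<75)&(l[:,2]>75)&(l[:,2]<150)
q=l[m]; print(len(q))
h,e=np.histogram(q[:,2],np.arange(75,150,3)); print("z",list(zip(e.astype(int),h)))
h,e=np.histogram(q[(q[:,2]>100)&(q[:,2]<135)][:,0],np.arange(-155,-54,4)); print("x",list(zip(e.astype(int),h)))
h,e=np.histogram(q[:,1],np.arange(-76,76,4)); print("y",list(zip(e.astype(int),h)))
w=q[(q[:,0]>-85)&(q[:,0]<-60)&(q[:,2]>100)&(q[:,2]<138)&(abs(q[:,1])>8)]
A=np.c_[w[:,1],w[:,2]-115,np.ones(len(w))]; g=np.ones(len(w),bool)
for _ in range(5): k=np.linalg.lstsq(A[g],w[g,0],rcond=None)[0]; g=abs(w[:,0]-A@k)<3
print("plate front",k,g.sum(),"y",np.percentile(w[g,1],[0,2,98,100]),"z",np.percentile(w[g,2],[95,100]))
le=q[(q[:,2]<97)&(q[:,0]>-138)&(q[:,0]<-80)]; print("ledge z",np.median(le[:,2]),"y",le[:,1].min(),le[:,1].max())
r=q[(q[:,2]>140)&(q[:,0]<-60)]; 
for lo in(144,148,152): pass
rb=l[(l[:,0]>-140)&(l[:,0]<-70)&(abs(l[:,1])<9)&(l[:,2]>148)&(l[:,2]<162)]; print("rib top",len(rb),np.median(rb,0))
lip=q[(q[:,0]<-135)]; print("front",q[q[:,2]<105][:,0].min(),np.percentile(q[q[:,2]<105][:,0],1),"lip z",np.percentile(lip[:,2],[50,95]))
E
```

```text
1196
z [(np.int64(75), np.int64(0)), (np.int64(78), np.int64(0)), (np.int64(81), np.int64(0)), (np.int64(84), np.int64(0)), (np.int64(87), np.int64(6)), (np.int64(90), np.int64(42)), (np.int64(93), np.int64(349)), (np.int64(96), np.int64(188)), (np.int64(99), np.int64(83)), (np.int64(102), np.int64(82)), (np.int64(105), np.int64(33)), (np.int64(108), np.int64(38)), (np.int64(111), np.int64(25)), (np.int64(114), np.int64(30)), (np.int64(117), np.int64(32)), (np.int64(120), np.int64(31)), (np.int64(123), np.int64(28)), (np.int64(126), np.int64(31)), (np.int64(129), np.int64(26)), (np.int64(132), np.int64(31)), (np.int64(135), np.int64(45)), (np.int64(138), np.int64(46)), (np.int64(141), np.int64(17)), (np.int64(144), np.int64(16))]
x [(np.int64(-155), np.int64(0)), (np.int64(-151), np.int64(3)), (np.int64(-147), np.int64(49)), (np.int64(-143), np.int64(26)), (np.int64(-139), np.int64(2)), (np.int64(-135), np.int64(0)), (np.int64(-131), np.int64(3)), (np.int64(-127), np.int64(32)), (np.int64(-123), np.int64(8)), (np.int64(-119), np.int64(5)), (np.int64(-115), np.int64(6)), (np.int64(-11
[... 1182 characters left out ...]
.int64(24), np.int64(48)), (np.int64(28), np.int64(49)), (np.int64(32), np.int64(49)), (np.int64(36), np.int64(48)), (np.int64(40), np.int64(51)), (np.int64(44), np.int64(43)), (np.int64(48), np.int64(58)), (np.int64(52), np.int64(0)), (np.int64(56), np.int64(0)), (np.int64(60), np.int64(0)), (np.int64(64), np.int64(0)), (np.int64(68), np.int64(0))]
plate front [ 1.44786563e-03 -1.76758677e-03 -6.92146421e+01] 267 y [-58.53166681 -57.42800367  50.0342606   51.46952294] z [136.01943549 137.6945289 ]
ledge z 95.22351750592745 y -58.9288801532312 51.34286691669652
rib top 59 [-110.14333245   -1.30482374  157.75917571]
front -148.0152120571207 -146.7786017452204 lip z [ 98.29097256 104.14328833]
```

The bracket sits in the stand's frame at x≈−64, y≈−3.8 mm, underside ≈88 mm and yaw aligned to 0.1°. I'll correct y by +3.8 and z by −3, then approach.

```bash
python3 -m crank '[[1,[0,0.0038,0.003],[0,0,0]],[1,[-0.02,0,0],[0,0,0]],[1,[-0.02,0,0],[0,0,0]],[1,[0,0,0],[0,0,0]],[1,[0,0,0],[0,0,0]],[1,[0,0,0],[0,0,0]]]'
cat >> h.py <<'E'
def meas():
    "bracket in rack frame, mm, from the scene camera"
    from bench import vision
    s=vision.snapshot("scene"); P=cloud(s).reshape(-1,3)
    a=np.radians(57.9);ux=np.array([np.cos(a),np.sin(a)]);uy=np.array([-ux[1],ux[0]]);c=np.array([.5465,.3365])
    from bench import robot
    tp=robot.get_obs()["tool_pos"]; tl=np.r_[(tp[:2]-c)@ux,(tp[:2]-c)@uy,tp[2]]*1000; print("tcp local",tl.round(1))
    l=np.c_[(P[:,:2]-c)@ux,(P[:,:2]-c)@uy,P[:,2]]*1000; r=l-[tl[0]+34,tl[1],tl[2]-37.4]
    w=r[(abs(r[:,0]+6)<5)&(r[:,2]>12)&(r[:,2]<44)&(abs(abs(r[:,1])-35)<30)]; 
    le=r[(r[:,0]<-15)&(r[:,0]>-72)&(abs(r[:,2]-6)<5)&(abs(r[:,1])<70)]; rb=r[(r[:,0]<-45)&(r[:,0]>-80)&(abs(r[:,1])<8)&(abs(r[:,2]-70)<5)]
    k=np.polyfit(w[:,1],w[:,0],1)
    print("x back",(np.median(w[:,0])+6+tl[0]+34).round(1),"slope",k[0].round(4),"y ledge",((le[:,1].min()+le[:,1].max())/2+tl[1]).round(1),(le[:,1].min()+tl[1]).round(1),(le[:,1].max()+tl[1]).round(1),"z ledge-6",(np.median(le[:,2])-6+tl[2]-37.4).round(1),"rib-70",(np.median(rb[:,2])-70+tl[2]-37.4).round(1))
    return s
E
python3 - <<'E'
from h import *
togo([.4934,.2518,.1215],237.9)
s=meas(); cv2.imwrite("pics/c3.png",cv2.resize(s["color"][140:240,180:313,::-1],(798,600),interpolation=cv2.INTER_CUBIC))
E
```

```text
time: 7.35
tool_pos: [0.5122, 0.2868, 0.1207]
ee_rot: [-3.142, -0.0, -2.132]
wrist_force: [-1.1, 0.3, -2.5]
width: 0.0095
finger_force: 30.0
t 7.35 pos [0.5122 0.2868 0.1207] rpy [-1.8000e+02 -2.0000e-02 -1.2217e+02] F [-1.06  0.3  -2.45] M [ 0.02  0.09 -0.01] w 0.0095
turn [-0.   -0.02 -0.07] shift mm [39.7 -2.7 -0.8]
tcp local [-60.3   2.6 120.7]
x back -24.5 slope -0.002 y ledge 0.5 -54.8 55.8 z ledge-6 85.1 rib-70 83.2
```

View pics/c3.png

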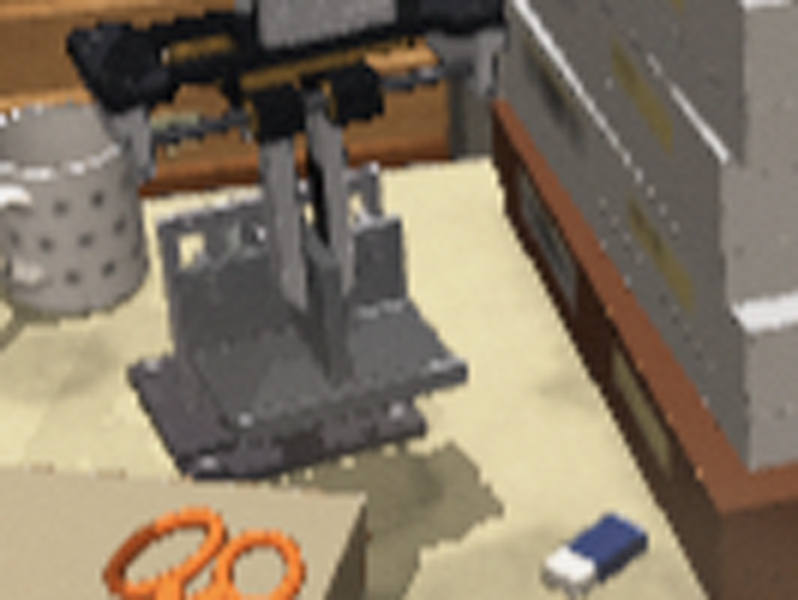

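The bracket faces the stand squarely, with both slots visible at (190,245) and (358,200). y is about 0.5 and the underside about 84, both inside the window. I'll advance gently.

```bash
python3 -m crank '[[1,[-0.006,0,0],[0,0,0]],[1,[-0.004,0,0],[0,0,0]],[1,[0,0,0],[0,0,0]],[1,[0,0,0],[0,0,0]]]'
python3 -m crank '[[1,[-0.002,0,0],[0,0,0]],[1,[-0.002,0,0],[0,0,0]],[1,[0,0,0],[0,0,0]]]'
python3 -m crank '[[1,[-0.002,0,0],[0,0,0]],[1,[0,0,0],[0,0,0]]]'
python3 -c "
from h import *
togo([.4934,.2518,.1215],237.9);meas()"
```

```text
time: 7.8
tool_pos: [0.518, 0.2959, 0.1204]
ee_rot: [3.142, -0.0, -2.132]
wrist_force: [0.3, -0.6, -2.7]
width: 0.01
finger_force: 30.0
time: 8.1
tool_pos: [0.5203, 0.2994, 0.1205]
ee_rot: [3.142, 0.0, -2.132]
wrist_force: [-0.0, -0.1, -1.6]
width: 0.0097
finger_force: 30.0
time: 8.3
tool_pos: [0.5213, 0.3011, 0.1205]
ee_rot: [-3.142, 0.0, -2.132]
wrist_force: [-0.1, 0.6, -2.6]
width: 0.0094
finger_force: 30.0
t 8.3 pos [0.5213 0.3011 0.1205] rpy [-1.8000e+02  1.0000e-02 -1.2214e+02] F [-0.12  0.59 -2.62] M [ 0.08  0.1  -0.04] w 0.0094
turn [-0.    0.01 -0.04] shift mm [56.6 -2.6 -1. ]
tcp local [-43.5   2.5 120.5]
x back -7.4 slope 0.0038 y ledge 1.1 -53.8 56.0 z ledge-6 85.0 rib-70 83.7
```

The claws are entering without resistance. I'll continue in small steps to the bolt and the plate.

```bash
python3 -m crank '[[1,[-0.002,-0.0005,0],[0,0,0]],[1,[-0.001,0,0],[0,0,0]],[1,[0,0,0],[0,0,0]]]'
python3 -m crank '[[1,[-0.0015,0,0],[0,0,0]],[1,[0,0,0],[0,0,0]]]'
python3 -m crank '[[1,[-0.0015,0,0],[0,0,0]],[1,[0,0,0],[0,0,0]]]'
python3 -c "
from h import *
togo([.4934,.2518,.1215],237.9);meas()"
```

```text
time: 8.65
tool_pos: [0.5229, 0.3025, 0.1205]
ee_rot: [3.141, -0.002, -2.132]
wrist_force: [-2.2, -3.2, -0.3]
width: 0.0097
finger_force: 30.0
time: 8.85
tool_pos: [0.5238, 0.3041, 0.1205]
ee_rot: [3.142, -0.001, -2.132]
wrist_force: [-2.3, -2.7, 0.5]
width: 0.0102
finger_force: 30.0
time: 9.05
tool_pos: [0.5247, 0.3055, 0.1205]
ee_rot: [3.142, -0.001, -2.132]
wrist_force: [-3.1, -3.7, -0.4]
width: 0.0097
finger_force: 30.0
t 9.05 pos [0.5247 0.3055 0.1205] rpy [ 1.8000e+02 -4.0000e-02 -1.2215e+02] F [-3.09 -3.67 -0.44] M [-0.56  0.57 -0.03] w 0.0097
turn [ 0.   -0.04 -0.05] shift mm [62.1 -2.  -1. ]
tcp local [-37.9   2.  120.5]
x back -1.8 slope 0.0015 y ledge 0.4 -54.7 55.5 z ledge-6 84.9 rib-70 83.5
```

The bolt is being pushed in (about 4.5 N). I'll push on until the plate meets the uprights.

```bash
python3 -m crank '[[1,[-0.001,0,0],[0,0,0]],[1,[0,0,0],[0,0,0]]]'
python3 -m crank '[[1,[-0.001,0,0],[0,0,0]],[1,[0,0,0],[0,0,0]]]'
python3 -m crank '[[1,[-0.001,0,0],[0,0,0]],[1,[0,0,0],[0,0,0]]]'
python3 -c "
from h import *
togo([.4934,.2518,.1215],237.9);meas()"
```

```text
time: 9.3
tool_pos: [0.5253, 0.3064, 0.1205]
ee_rot: [3.142, -0.0, -2.132]
wrist_force: [-3.7, -4.6, -0.1]
width: 0.0096
finger_force: 30.0
time: 9.5
tool_pos: [0.5253, 0.3066, 0.1205]
ee_rot: [3.141, -0.002, -2.132]
wrist_force: [-4.9, -5.6, 1.2]
width: 0.0103
finger_force: 30.0
time: 9.7
tool_pos: [0.5253, 0.3068, 0.1205]
ee_rot: [3.141, -0.004, -2.133]
wrist_force: [-6.2, -7.9, 2.8]
width: 0.0095
finger_force: 30.0
t 9.7 pos [0.5253 0.3068 0.1205] rpy [ 179.96   -0.24 -122.19] F [-6.15 -7.91  2.79] M [-1.27  0.95 -0.2 ] w 0.0095
turn [ 0.04 -0.24 -0.09] shift mm [63.5 -2.2 -1. ]
tcp local [-36.4   2.1 120.6]
x back -0.2 slope 0.007 y ledge 0.5 -54.5 55.6 z ledge-6 85.1 rib-70 84.2
```

The plate is against the uprights (10 N, no further movement). I'll relax 1.5 mm and go down by feel.

```bash
python3 -m crank '[[1,[0.0015,0,0],[0,0,0]],[1,[0,0,0.002],[0,0,0]],[1,[0,0,0.002],[0,0,0]],[1,[0,0,0],[0,0,0]]]'
python3 -m crank '[[1,[0,0,0.001],[0,0,0]],[1,[0,0,0.001],[0,0,0]],[1,[0,0,0],[0,0,0]]]'
python3 -m crank '[[1,[0,0,0.001],[0,0,0]],[1,[0,0,0.001],[0,0,0]],[1,[0,0,0],[0,0,0]]]'
```

```text
time: 10.15
tool_pos: [0.5255, 0.3064, 0.1163]
ee_rot: [-3.141, -0.001, -2.132]
wrist_force: [-3.5, -4.8, -0.8]
width: 0.0098
finger_force: 30.0
time: 10.45
tool_pos: [0.5256, 0.3064, 0.1145]
ee_rot: [-3.141, -0.001, -2.132]
wrist_force: [-3.1, -4.9, 0.1]
width: 0.0097
finger_force: 30.0
time: 10.75
tool_pos: [0.5256, 0.3064, 0.1125]
ee_rot: [-3.141, -0.001, -2.132]
wrist_force: [-2.7, -4.6, -0.8]
width: 0.0102
finger_force: 30.0
```

```bash
python3 -m crank '[[1,[0,0,0.001],[0,0,0]],[1,[0,0,0.001],[0,0,0]],[1,[0,0,0],[0,0,0]]]'
python3 -m crank '[[1,[0,0,0.001],[0,0,0]],[1,[0,0,0.001],[0,0,0]],[1,[0,0,0],[0,0,0]]]'
python3 -m crank '[[1,[0,0,0.001],[0,0,0]],[1,[0,0,0],[0,0,0]]]'
```

```text
time: 11.05
tool_pos: [0.5256, 0.3064, 0.1105]
ee_rot: [-3.141, -0.001, -2.132]
wrist_force: [-2.7, -5.1, 0.6]
width: 0.0095
finger_force: 30.0
time: 11.35
tool_pos: [0.5257, 0.3064, 0.1098]
ee_rot: [-3.141, -0.0, -2.132]
wrist_force: [-4.7, -6.5, 3.8]
width: 0.0098
finger_force: 30.0
time: 11.55
tool_pos: [0.5257, 0.3064, 0.1096]
ee_rot: [-3.14, -0.0, -2.132]
wrist_force: [-5.4, -6.8, 6.6]
width: 0.0101
finger_force: 30.0
```

The plunger was met at TCP z≈0.110, so home should be near 0.104. I'll keep pressing.

```bash
python3 -m crank '[[1,[0,0,0.001],[0,0,0]],[1,[0,0,0],[0,0,0]]]'
python3 -m crank '[[1,[0,0,0.001],[0,0,0]],[1,[0,0,0],[0,0,0]]]'
python3 -m crank '[[1,[0,0,0.001],[0,0,0]],[1,[0,0,0],[0,0,0]]]'
python3 -c "
from h import *
togo([.4934,.2518,.1215],237.9);meas()"
```

```text
time: 11.75
tool_pos: [0.5257, 0.3064, 0.109]
ee_rot: [-3.14, 0.0, -2.132]
wrist_force: [-6.6, -5.8, 7.7]
width: 0.0098
finger_force: 30.0
time: 11.95
tool_pos: [0.5257, 0.3064, 0.1083]
ee_rot: [-3.14, 0.0, -2.132]
wrist_force: [-6.1, -7.5, 7.7]
width: 0.0096
finger_force: 30.0
time: 12.15
tool_pos: [0.5257, 0.3064, 0.1075]
ee_rot: [-3.14, 0.0, -2.132]
wrist_force: [-6.5, -6.7, 9.2]
width: 0.0097
finger_force: 30.0
t 12.15 pos [0.5257 0.3064 0.1075] rpy [-1.7992e+02  2.0000e-02 -1.2218e+02] F [-6.45 -6.69  9.16] M [-1.13  1.19 -0.13] w 0.0097
turn [-0.08  0.02 -0.08] shift mm [ 63.4  -1.6 -14. ]
tcp local [-36.6   1.6 107.5]
x back -0.5 slope 0.0037 y ledge -0.1 -55.0 54.8 z ledge-6 71.8 rib-70 70.3
```

```bash
python3 -m crank '[[1,[0.0005,0,0.001],[0,0,0]],[1,[0,0,0],[0,0,0]]]'
python3 -m crank '[[1,[0,0,0.001],[0,0,0]],[1,[0,0,0],[0,0,0]]]'
python3 -m crank '[[1,[0,0,0.001],[0,0,0]],[1,[0,0,0],[0,0,0]]]'
```

```text
time: 12.4
tool_pos: [0.5257, 0.3063, 0.1067]
ee_rot: [-3.14, 0.001, -2.132]
wrist_force: [-5.9, -6.1, 9.6]
width: 0.0098
finger_force: 30.0
time: 12.6
tool_pos: [0.5257, 0.3063, 0.1058]
ee_rot: [-3.14, 0.001, -2.132]
wrist_force: [-6.3, -5.9, 9.3]
width: 0.0096
finger_force: 30.0
time: 12.8
tool_pos: [0.5257, 0.3065, 0.1046]
ee_rot: [-3.14, 0.002, -2.132]
wrist_force: [-6.4, -5.2, 8.8]
width: 0.0097
finger_force: 30.0
```

```bash
python3 -m crank '[[1,[0,0,0.001],[0,0,0]],[1,[0,0,0],[0,0,0]]]'
python3 -m crank '[[1,[0,0,0.001],[0,0,0]],[1,[0,0,0],[0,0,0]]]'
python3 -m crank '[[1,[0,0,0.001],[0,0,0]],[1,[0,0,0],[0,0,0]]]'
```

```text
time: 13.0
tool_pos: [0.5257, 0.3065, 0.1037]
ee_rot: [-3.14, 0.002, -2.132]
wrist_force: [-5.0, -6.3, 9.7]
width: 0.0099
finger_force: 30.0
time: 13.2
tool_pos: [0.5257, 0.3065, 0.1036]
ee_rot: [-3.14, 0.002, -2.132]
wrist_force: [-6.5, -6.4, 13.0]
width: 0.0095
finger_force: 30.0
time: 13.4
tool_pos: [0.5258, 0.3065, 0.1036]
ee_rot: [-3.139, 0.002, -2.132]
wrist_force: [-8.4, -7.4, 15.1]
width: 0.0098
finger_force: 30.0
```

It is stopped hard at 0.1036 with 15 N, which is home. I'll relax and tug up gently to check the lock.

```bash
python3 -m crank '[[1,[0.001,0,-0.001],[0,0,0]],[1,[0.001,0,-0.002],[0,0,0]],[1,[0,0,-0.002],[0,0,0]],[1,[0,0,0],[0,0,0]]]'
python3 -m crank '[[1,[0,0,-0.0015],[0,0,0]],[1,[0,0,0],[0,0,0]]]'
python3 -m crank '[[1,[0,0,-0.001],[0,0,0]],[1,[0,0,0],[0,0,0]]]'
python3 -c "
from h import *
togo([.4934,.2518,.1215],237.9);meas()"
```

```text
time: 13.8
tool_pos: [0.5256, 0.3061, 0.1051]
ee_rot: [-3.14, 0.005, -2.132]
wrist_force: [-0.4, -1.4, 4.4]
width: 0.01
finger_force: 30.0
time: 14.0
tool_pos: [0.5254, 0.306, 0.1052]
ee_rot: [-3.141, 0.004, -2.132]
wrist_force: [2.4, 1.5, -0.0]
width: 0.0099
finger_force: 30.0
time: 14.2
tool_pos: [0.5254, 0.306, 0.1052]
ee_rot: [-3.141, 0.003, -2.132]
wrist_force: [5.0, 3.4, -2.6]
width: 0.0096
finger_force: 30.0
t 14.2 pos [0.5254 0.306  0.1052] rpy [-179.96    0.18 -122.14] F [ 5.01  3.42 -2.61] M [ 0.74 -0.83 -0.09] w 0.0096
turn [-0.04  0.18 -0.04] shift mm [ 63.   -1.7 -16.3]
tcp local [-37.    1.7 105.2]
x back -0.9 slope -0.0004 y ledge -0.6 -56.2 54.9 z ledge-6 69.8 rib-70 67.4
```

It rose 1.6 mm and held against the tug, so it is locked. I'll neutralise the command, open, and retreat upward.

```bash
python3 -m crank '[[1,[-0.001,0,0.001],[0,0,0]],[1,[0,0,0],[0,0,0]],[0.85,[0,0,0],[0,0,0]],[0.7,[0,0,0],[0,0,0]],[0.6,[0,0,0],[0,0,0]],[0.6,[0,0,0],[0,0,0]],[0.6,[0,0,0],[0,0,0]],[0.6,[0,0,0],[0,0,0]]]'
python3 -m crank '[[0.6,[0,0,-0.02],[0,0,0]],[0.6,[0,0,-0.03],[0,0,0]],[0.6,[0,0,-0.04],[0,0,0]],[0.6,[0.03,0,-0.03],[0,0,0]],[0.6,[0.04,0,0],[0,0,0]],[0.6,[0.04,0,0],[0,0,0]],[0.6,[0,0,0],[0,0,0]],[0.6,[0,0,0],[0,0,0]]]'
python3 - <<'E'
from h import *
from bench import vision
s=vision.snapshot("scene"); P=cloud(s).reshape(-1,3)
cv2.imwrite("pics/c4.png",cv2.resize(s["color"][130:250,170:330,::-1],(800,600),interpolation=cv2.INTER_CUBIC))
a=np.radians(57.9);ux=np.array([np.cos(a),np.sin(a)]);uy=np.array([-ux[1],ux[0]]);c=np.array([.5465,.3365])
l=np.c_[(P[:,:2]-c)@ux,(P[:,:2]-c)@uy,P[:,2]]*1000
rb=l[(l[:,0]<-15)&(l[:,0]>-70)&(abs(l[:,1])<9)&(l[:,2]>125)&(l[:,2]<145)]; print("rib top",len(rb),np.median(rb,0))
le=l[(l[:,0]<-15)&(l[:,0]>-72)&(abs(l[:,2]-74)<6)&(abs(l[:,1])<65)]; print("ledge",np.median(le,0),le[:,1].min(),le[:,1].max())
E
```

```text
time: 15.05
tool_pos: [0.5247, 0.3057, 0.105]
ee_rot: [3.141, -0.0, -2.132]
wrist_force: [0.4, 0.2, -0.6]
width: 0.0375
finger_force: 0.0
time: 15.85
tool_pos: [0.4663, 0.2124, 0.2255]
ee_rot: [-3.141, 0.001, -2.133]
wrist_force: [0.2, -0.4, 0.5]
width: 0.0378
finger_force: 0.0
rib top 64 [-47.52892801   1.6746052  137.64927565]
ledge [-42.21431328   7.55876907  75.65952514] -55.81790447251906 54.42092877392354
```

View pics/c4.png

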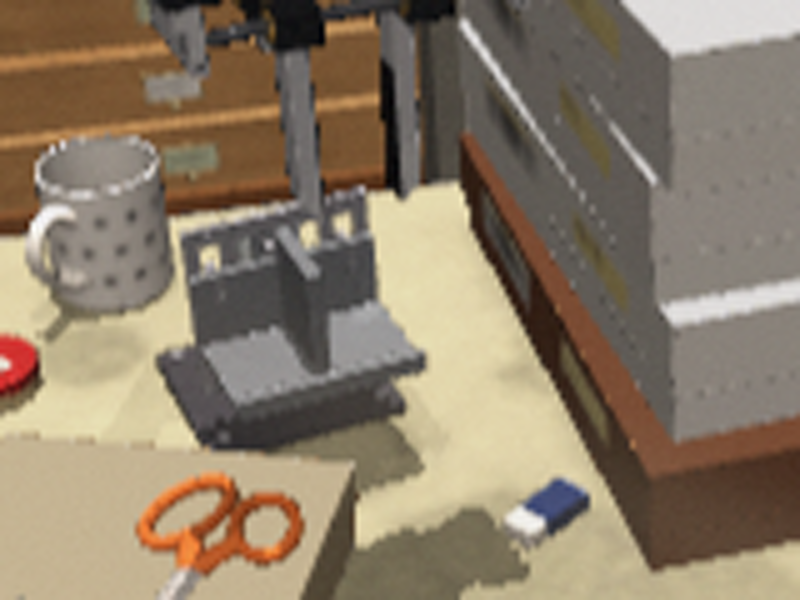

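The bracket hangs level on the uprights, with its plate at (285,275) and the underside at about 68 mm. The gripper is clear, and the bystanders in view haven't moved. I'll hand the job in.

```bash
python3 -c "
from bench import robot
print(robot.close_job())"
```

```text
the job is handed in; nothing more can be done
None
```

The bracket is hooked in both slots, pressed home and released; it held against a gentle upward tug, so the bolt is locked over it, and I handed the job in at about 16 s (no verdict was shown).

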